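# Turn an adapter plate blue side up on the turn-over station

### The arm

A 6-joint arm with a two-finger parallel gripper is mounted at the origin on the work surface. World frame = base frame: x ahead of the robot, y to its left, z up, the work surface at z = 0. Lengths are in m, angles in rad, forces in N, time in s.
With the tool pointing down it reaches from about 0.225 to 0.875 m from the base axis. Payload 3.4 kg.
Tool frame: the origin (TCP) lies on the centre line of the jaws, within the pads' length; the fingertips stand 11 mm ahead of it and the grasp point (between the pads) lies 8 mm behind it; z points along the fingers, y is the line along which they close (so a half turn about z gives the same grasp; the last joint's range is limited). The gripper opens to 85 mm and grips with 20 to 120 N. Pads are 22 mm wide; open, the fingers measure 114 mm over their backs; the gripper's body (76 mm by 85 mm) begins 54 mm behind the grasp point. The pads swing forward as they close: fully open they stand 13 mm farther back than shut.
Start: joints at [1.158, 0.276, 1.505, -0, 1.361, -0.121], TCP at [0.165, 0.551, 0.242] pointing down, gripper open.
Joint ranges: [-2.89, 2.89], [-0.75, 2.08], [0.22, 2.7], [-1.18, 4.32], [0.11, 2.71], [-2.7, 2.7]. Speed limits (rad/s): [2.57, 2.57, 3.14, 3.14, 3.14, 3.14].

### API

Orientations are given as a unit quaternion [w, x, y, z].
In Python, from rig import manip, eyes, job gives the robot as it stands.
- The arm moves only by the tool drive_tool, never from a script. Its argument "rows" is a list of rows, each a list of 3 entries, a list of its own where there are three numbers: the turn, a rotation vector about the world's x, y, z in rad, then the shift along the world's x, y, z in cm, then the finger opening in cm, from 0 to 8.54. A call has 1 to 8 rows; each row shifts and turns the commanded pose from where the row before left it; what a row does not reach is not made up. A row lasts 1/8 s, in which the tool goes at most 62.5 mm and 10.7 degrees, less where a joint would pass 70% of its speed; a pose out of reach is approached as far as the arm can. A call is refused whole if a number of a shift passes 6.25 or a number of a turn 0.188, either way. A call with a gripper value outside its range is refused whole. The fingers move at their own pace and stop on an object; "force" is the grip in N (left out, the last holds). Time passes only in rows, so rows that do not move let the fingers close. It gives the time, the measured TCP pose, the force, the opening and the grip force at its end, in the units of the state.
- manip.get_state(): the state, without advancing time (a new reading comes with each control period).
- eyes.get_image(name): name is "scene" or "top" or "wrist"; returns the picture (384x512x3 uint8, red, green, blue); there is no depth.
- eyes.get_calibration(name): a dict with "camera_matrix" (3x3 intrinsics, pixels), "k1" (the pictures are not rectified: a ray, as slopes to the right and down, at radius r is drawn at 1 + k1 r^2 times it, then the intrinsics apply), "view" (4x4, takes a point from world to camera coordinates). Camera axes: x right, y up, looking along -z (the intrinsics and any distortion apply to the point x, -y, -z); pixel columns grow to the right and rows downward; lengths in m; the calibration is good to about 2 mm. A picture is of the moment at which its call begins: read the wrist's pose just before it. get_calibration takes no time and is no camera call; for the wrist camera it gives the pose at the moment of the call.
- job.sign_off(): hands the job in; it is judged then, once.
The state is a dict: "clock": time; "qpos": joint angles; "qd": joint speeds; "effort": joint torques, N m; "position": TCP position; "ee_rot": TCP orientation; "contact_force": force on the tool from outside, world axes, zero at the start; "moment": the same for the moment, N m; "width": finger opening in m; "gripper_force": force on a finger pad.
Only numpy, scipy, OpenCV 4.12 (cv2) and the standard library are available. Lean on these libraries where they do the work, as an engineer would, in place of code of your own. Each camera call takes 0.05 s, during which the arm holds its last target. There are 200 camera calls.

### The job

The fibre adapter plate lies with its blue front down and has to be presented blue side up. Lay it flat and lengthways on the yellow flap of the turn-over station and let go; then swing the flap by its side rod up and right over past upright until it stays over by itself, so that the plate tips onto the white ramp and slides down to rest against the stop at the foot, blue side up. Leave the tape roll, the bottle and the screwdriver where they are.

Things in the scene. Friction and masses are not known exactly. Their poses are not given: they have to be found in the camera images.
- plate: Loose stamped plate, a channel 56 wide (x) x 95 long (y) x 12 mm high (z), about 120 g: 3 mm web, outer face blue, inside bare aluminium with six black slots, two 3 mm flanges along the long sides. Origin: centre of the blue face; z points from it to the open flange side. At the start z is up (blue face on the table); turned over, z points down and it rests on its flanges. Either end may lead.
- station: Turn-over station, fixed. Origin: on the table below the middle of the flap's hinge line; x parallel to that line, z up. The flap lies on the -y side, on a white block 60 wide, the ramp goes down on the +y side, the flap's rod sticks out on the -x side. Base board 100 (x) x 300 (y) x 8 mm, y from -135 to 165.
- ramp: Slick white ramp of the station, sloping 35 degrees. Origin: middle of its upper edge, on the surface, 12 mm past the hinge line, 98 mm above the table; y down the slope, x across, z out of the surface. 155 mm long to a grey stop 22 mm high, 84 mm clear between grey side walls. A turned plate against the stop has its origin at about y = 107, z = 12 mm in this frame.
- flap_seat (a point): Point on top of the yellow flap, on its middle line, 56 mm from the hinge line, 100 mm above the table; flap down: axes as the station's (y to the hinge). Flap 64 mm wide (x), no side walls, reaches 124 mm from the hinge line. A 14 mm high lip, 2 to 6 mm from that line, carries the plate's end as the flap rises. Plate goes here, long way along y, its centre 55 to 70 mm from the hinge line.
- flap_handle (a point): Where to hold the flap's steel rod, 10 mm thick, a point on its axis. Flap down: rod level, parallel to the hinge line, 98 mm above the table, 118 mm from the hinge line; it sticks out 62 mm from the flap's -x side (station axes), free all round, this point 40 mm out from that side (72 mm from mid-width). The rod may turn between the fingers.
- flap_hinge (a point): Point on the flap's hinge line, mid-width, 100 mm above the table. The rod runs round this line on a circle of 118 mm radius, over the top towards the ramp.
- flap (a joint): Angle of the flap (rad): 0 down, flat; grows as its free end rises; 1.57 upright; 2.1 its end stop, leaning over the ramp. It swings freely: below upright it falls back, past upright it falls on to the stop and stays. Flap 200 g.
- tape: Roll of tape lying flat, 90 mm across, 24 mm high; origin: centre of its underside. Not to be disturbed.
- bottle: Clear bottle with a green cap, 60 mm across, 170 mm high; origin: centre of its underside. Not to be disturbed.
- screwdriver: Screwdriver with a green handle, lying; origin: under its middle. Not to be disturbed.
Things that resemble listed ones, but are neither listed nor needed, are in the scene too. What is meant by the plate is not brown or green, and is the smaller of those in its own colour.

How it is judged:
By the outcome, as a careful person would: the job done as asked, in the order asked, and still so for the second after the job is handed in, with the robot touching nothing.
It also fails if it takes over 61 s, if anything falls off the work surface, if the arm or the gripper's body presses on something with over 40 N, if the wrist force passes 120 N, or if a joint passes its speed limit or range.

## Working session

There is one attempt and no reset: what is moved stays moved. The work goes in short steps, Python scripts to look and compute and a tool call to move; the robot and the scene stay as the last step left them, time stands still between calls to the robot, and variables do not carry over. Pictures are saved under pics/ and viewed, at most 10 in all, crops included, and the job is handed in when it is done.

Besides the shell and the picture viewer there is one more tool, called after "Request:" as name(argument=value, ...), one argument or row to a line, values as JSON. drive_tool: Moves the arm, as the interface text tells. Its arguments: {"type":"object","properties":{"rows":{"type":"array"},"force":{"type":"number"}},"required":["rows"]}

```bash
mkdir -p pics; cat > h.py <<'E'
import numpy as np, cv2
from rig import manip, eyes, job
def snap(n,f):
    im=eyes.get_image(n); cv2.imwrite('pics/'+f,im[:,:,::-1]); return im
def ray(n,u,v,c=None):
    c=c or eyes.get_calibration(n); K=np.array(c['camera_matrix']);V=np.array(c['view'])
    d=cv2.undistortPoints(np.array([[[u,v]]],float),K,np.array([c['k1'],0,0,0.]))[0,0] if 1 else 0
    R=V[:3,:3];o=-R.T@V[:3,3]; return o,R.T@np.array([d[0],-d[1],-1])
def at(n,u,v,z,c=None):
    o,d=ray(n,u,v,c); return o+d*(z-o[2])/d[2]
def proj(n,P,c=None):
    c=c or eyes.get_calibration(n); K=np.array(c['camera_matrix']);V=np.array(c['view'])
    p=V[:3,:3]@np.asarray(P)+V[:3,3]; s=np.array([p[0],-p[1]])/-p[2]; s=s*(1+c['k1']*(s@s))
    return (K@[s[0],s[1],1])[:2]
E
python3 - <<'E'
from h import *
a=snap('top','top0.png');b=snap('scene','scene0.png')
np.set_printoptions(precision=4,suppress=True)
for n in('top','scene'):print(eyes.get_calibration(n))
print(manip.get_state())
E
```

```text
{'camera_matrix': array([[398.2478,   0.    , 249.8441],
       [  0.    , 398.2478, 189.8746],
       [  0.    ,   0.    ,   1.    ]]), 'k1': -0.0381695324858074, 'view': array([[-0.1055, -0.9944,  0.002 ,  0.048 ],
       [ 0.9701, -0.1025,  0.2202, -0.5369],
       [-0.2188,  0.0252,  0.9755, -1.1047],
       [ 0.    ,  0.    ,  0.    ,  1.    ]])}
{'camera_matrix': array([[441.5273,   0.    , 253.0526],
       [  0.    , 441.5273, 184.2552],
       [  0.    ,   0.    ,   1.    ]]), 'k1': -0.11986397400414367, 'view': array([[-0.7437,  0.6685,  0.0068,  0.3901],
       [-0.5693, -0.6385,  0.5179,  0.2551],
       [ 0.3506,  0.3813,  0.8554, -1.6198],
       [ 0.    ,  0.    ,  0.    ,  1.    ]])}
{'clock': 0.1, 'qpos': array([ 1.158 ,  0.2765,  1.506 ,  0.    ,  1.3607, -0.121 ]), 'qd': array([ 0.0002, -0.0021, -0.0037, -0.0003, -0.0009,  0.    ]), 'effort': array([  0.0026, -41.7693, -24.6405,  -0.0003,   0.0059,  -0.    ]), 'position': array([0.1652, 0.5503, 0.2415]), 'ee_rot': array([-0.0002,  0.1454,  0.9894, -0.0008]), 'contact_force': array([-0.1849,  0.4351, -0.2065]), 'moment': array([-0.0402,  0.049 , -0.0171]), 'gripper_force': 0.0, 'width': 0.08543203904808105}
```

View pics/top0.png

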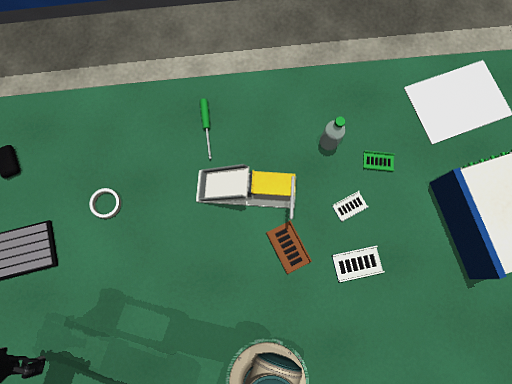

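View pics/scene0.png

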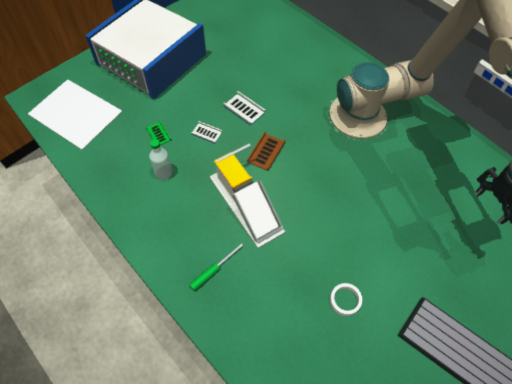

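```bash
python3 - <<'E'
from h import *
a=cv2.imread('pics/top0.png')
cv2.imwrite('pics/c1.png',cv2.resize(a[150:290,190:390],None,fx=4,fy=4,interpolation=cv2.INTER_CUBIC))
E
```

```text
(no output)
```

View pics/c1.png

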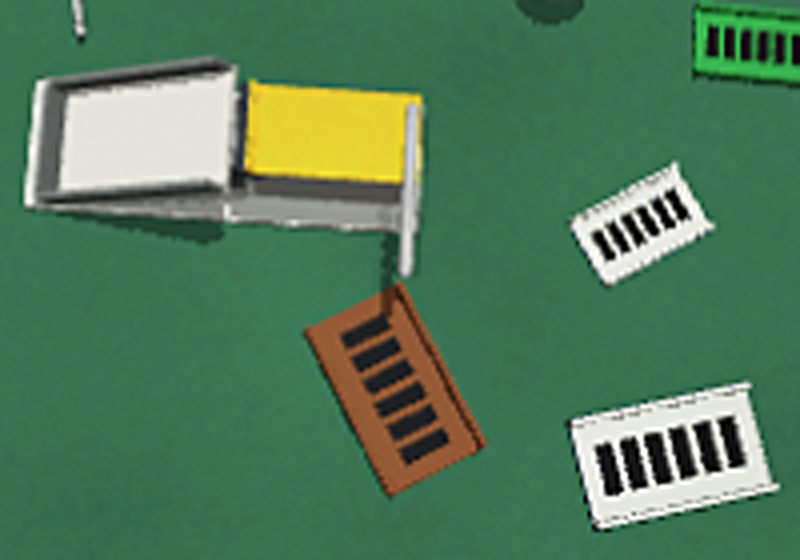

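```bash
python3 - <<'E'
from h import *
np.set_printoptions(precision=4,suppress=True)
f=lambda p,z:at('top',p[0]/4+190-.4,p[1]/4+150-.4,z)
for nm,L,z in(('small',[(572,222),(675,165),(713,227),(610,283)],.010),('big',[(572,422),(748,384),(776,488),(598,528)],.012),
 ('flap',[(247,82),(422,95),(415,183),(245,175)],.1),('rod',[(412,105),(406,275)],.1),('base',[(228,220),(392,230)],.008),('ramp',[(240,68),(234,188),(60,192),(64,95)],0.05)):
  P=np.array([f(p,z) for p in L]);print(nm);print(P[:,:2],P.mean(0)[:2],[np.linalg.norm(P[i]-P[i-1]) for i in range(len(P))],np.arctan2(*(P[1]-P[0])[1::-1]))
E
```

```text
small
[[ 0.4767 -0.2547]
 [ 0.5122 -0.3401]
 [ 0.4615 -0.361 ]
 [ 0.4275 -0.2762]] [ 0.4695 -0.308 ] [np.float64(0.05369847092367687), np.float64(0.09247964588732256), np.float64(0.054845247929928766), np.float64(0.0913494446846443)] -1.1768204619004075
big
[[ 0.3281 -0.2318]
 [ 0.3415 -0.3664]
 [ 0.2643 -0.374 ]
 [ 0.2504 -0.2394]] [ 0.2961 -0.3029] [np.float64(0.07803645563700667), np.float64(0.13527035451254005), np.float64(0.0775323965406111), np.float64(0.13533268139469617)] -1.4716060550932686
flap
[[ 0.587  -0.0182]
 [ 0.5644 -0.1411]
 [ 0.5014 -0.1279]
 [ 0.5197 -0.0096]] [ 0.5431 -0.0742] [np.float64(0.06787986545324912), np.float64(0.1250241810105681), np.float64(0.06440260600479893), np.float64(0.11972109867895402)] -1.7525821011181946
rod
[[ 0.5578 -0.1331]
 [ 0.4372 -0.1132]] [ 0.4975 -0.1231] [np.float64(0.12220894594485852), np.float64(0.12220894594485852)] 2.97827065997591
base
[[ 0.5061  0.0044]
 [ 0.4853 -0.1183]] [ 0.4957 -0.0569] [np.float64(0.12446174527036699), np.float64(0.12446174527036699)] -1.738148285355042
ramp
[[ 0.6121 -0.0159]
 [ 0.5215 -0.0018]
 [ 0.532   0.1255]
 [ 0.6052  0.1166]] [0.5677 0.0561] [np.float64(0.13269588871866897), np.float64(0.09168575835043875), np.float64(0.12780579697239194), np.float64(0.07372221086294702)] 2.987960176750076
```

Aluminium candidates: the small channel at top (350,206) and the large one at (358,264). The small one measures about 92x54 mm against 135x78 mm, so it matches the 95x56 plate; the crop shows it with flanges up and six slots. The brown (288,248) and green (378,161) ones are excluded. Next I move above it.

Request:
drive_tool(
  rows=[
    [[0,0,-0.055],[1.9,-5.36,0],8.5],
    [[0,0,-0.055],[1.9,-5.36,0],8.5],
    [[0,0,-0.055],[1.9,-5.36,0],8.5],
    [[0,0,-0.055],[1.9,-5.36,0],8.5],
    [[0,0,-0.055],[1.9,-5.36,0],8.5],
    [[0,0,-0.055],[1.9,-5.36,0],8.5],
    [[0,0,-0.055],[1.9,-5.36,0],8.5],
    [[0,0,-0.055],[1.9,-5.36,0],8.5],
  ],
)

```text
clock: 1.1
position: [0.3175, 0.1202, 0.2423]
ee_rot: [0.0, 0.358, 0.934, 0.0]
contact_force: [1.6, 0.1, -0.2]
width: 0.0849
gripper_force: 0.0
```

Request:
drive_tool(
  rows=[
    [[0,0,-0.055],[1.9,-5.36,0],8.5],
    [[0,0,-0.055],[1.9,-5.36,0],8.5],
    [[0,0,-0.055],[1.9,-5.36,0],8.5],
    [[0,0,-0.055],[1.9,-5.36,0],8.5],
    [[0,0,-0.055],[1.9,-5.36,0],8.5],
    [[0,0,-0.055],[1.9,-5.36,0],8.5],
    [[0,0,-0.055],[1.9,-5.36,0],8.5],
    [[0,0,-0.055],[1.9,-5.36,0],8.5],
  ],
)

```text
clock: 2.1
position: [0.4696, -0.3086, 0.2419]
ee_rot: [-0.0, 0.554, 0.833, 0.0]
contact_force: [0.3, 0.4, 0.1]
width: 0.0848
gripper_force: 0.0
```

Request:
drive_tool(
  rows=[
    [[0,0,0],[0,0,0],8.5],
    [[0,0,0],[0,0,0],8.5],
  ],
)

```text
clock: 2.35
position: [0.4688, -0.3063, 0.2415]
ee_rot: [-0.001, 0.553, 0.833, 0.0]
contact_force: [-1.0, 0.5, -0.5]
width: 0.085
gripper_force: 0.0
```

```bash
python3 - <<'E'
from h import *
c=eyes.get_calibration('wrist');s=manip.get_state();snap('wrist','w1.png')
import pickle;pickle.dump((c,s),open('w1.pkl','wb'))
print(s['position'],s['ee_rot'],s['qpos'],s['clock']);V=np.array(c['view']);print(-V[:3,:3].T@V[:3,3])
E
```

```text
[ 0.46884635 -0.30631861  0.24147933] [-1.22742692e-03  5.53068783e-01  8.33134592e-01  4.07850542e-04] [-7.03294508e-01  2.55166333e-01  1.53636494e+00  5.35626159e-04
  1.35259483e+00 -1.10212000e+00] 2.35
[ 0.44225222 -0.2438216   0.3742032 ]
```

View pics/w1.png

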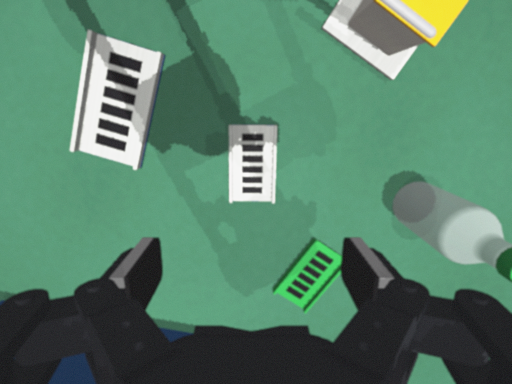

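```bash
python3 - <<'E'
from h import *
import pickle;c,s=pickle.load(open('w1.pkl','rb'));np.set_printoptions(precision=4,suppress=True)
im=cv2.imread('pics/w1.png');g=cv2.cvtColor(im,cv2.COLOR_BGR2HSV)
m=((g[...,1]<60)&(g[...,2]>120)).astype('u1');m[:100]=0;m[230:]=0;m[:,:210]=0;m[:,300:]=0
m=cv2.morphologyEx(m,cv2.MORPH_CLOSE,np.ones((9,9)))
ct=max(cv2.findContours(m,0,2)[0],key=cv2.contourArea);r=cv2.minAreaRect(ct);print(r)
P=np.array([at('wrist',*p,.010,c)[:2] for p in ct[:,0]],'f4')
r=cv2.minAreaRect(P*1000);print('world',r)
print('hand',np.array([at('wrist',*p,.012,c)[:2] for p in[(229,125),(277,125),(275,202),(230,202)]]))
print('rod end', [at('wrist',*p,.1,c)[:2] for p in[(434,36),(378,-2)]])
E
```

```text
((252.5, 164.0), (78.0, 49.0), 90.0)
world ((469.7210998535156, -307.6585998535156), (59.479881286621094, 96.54424285888672), 22.652061462402344)
hand [[ 0.4263 -0.2735]
 [ 0.4781 -0.2517]
 [ 0.5144 -0.339 ]
 [ 0.4624 -0.3609]]
rod end [array([ 0.5597, -0.133 ]), array([ 0.5033, -0.1267])]
```

Request:
drive_tool(
  rows=[
    [[0,0,0],[0.1,0,-5],8.5],
    [[0,0,0],[0,0,-5],8.5],
    [[0,0,0],[0,0,-5],8.5],
    [[0,0,0],[0,0,-4],8.5],
    [[0,0,0],[0,0,-2],8.5],
    [[0,0,0],[0,0,-1.2],8.5],
    [[0,0,0],[0,0,-0.6],8.5],
    [[0,0,0],[0,0,0],8.5],
  ],
)

```text
clock: 3.4
position: [0.4707, -0.3068, 0.0148]
ee_rot: [0.0, 0.553, 0.833, 0.0]
contact_force: [0.4, 0.0, 0.2]
width: 0.085
gripper_force: 0.0
```

Request:
drive_tool(
  rows=[
    [[0,0,0],[0,0,-0.2],7],
    [[0,0,0],[0,0,0],6],
    [[0,0,0],[0,0,0],5],
    [[0,0,0],[0,0,0],5],
    [[0,0,0],[0,0,0],5],
    [[0,0,0],[0,0,0],5],
  ],
  force=30,
)

```text
clock: 4.15
position: [0.4707, -0.3071, 0.013]
ee_rot: [0.001, 0.553, 0.833, -0.0]
contact_force: [-1.3, 1.3, 5.0]
width: 0.0554
gripper_force: 31.9
```

Request:
drive_tool(
  rows=[
    [[0,0,0],[0,0,2],5],
    [[0,0,0],[0,0,4],5],
    [[0,0,0],[0,0,5],5],
    [[0,0,-0.1],[0,0,5],5],
    [[0,0,-0.1],[0,2,4],5],
    [[0,0,-0.12],[1,3,2],5],
    [[0,0,-0.12],[1,2,0],5],
    [[0,0,-0.124],[1,1,0],5],
  ],
)

```text
clock: 5.15
position: [0.5004, -0.2256, 0.2324]
ee_rot: [-0.0, 0.764, 0.645, 0.0]
contact_force: [-0.2, -1.0, -1.4]
width: 0.0547
gripper_force: 32.6
```

Request:
drive_tool(
  rows=[
    [[0,0,0],[0,0,0],5],
    [[0,0,0],[0,0,0],5],
  ],
)

```text
clock: 5.4
position: [0.4999, -0.2272, 0.2319]
ee_rot: [-0.0, 0.762, 0.647, -0.0]
contact_force: [-0.6, -0.3, -0.6]
width: 0.0548
gripper_force: 32.6
```

```bash
python3 - <<'E'
from h import *
c=eyes.get_calibration('wrist');s=manip.get_state();snap('wrist','w2.png')
import pickle;pickle.dump((c,s),open('w2.pkl','wb'))
print(s['position'],s['ee_rot'],s['qpos'],s['clock'],s['width'],s['gripper_force'])
E
```

```text
[ 0.49994398 -0.22716995  0.2318709 ] [-3.24742220e-04  7.62433967e-01  6.47065834e-01 -3.83132046e-04] [-5.52875915e-01  2.43661943e-01  1.57668784e+00 -5.44793297e-04
  1.32209740e+00 -3.89404887e-01] 5.4 0.054784695809881316 32.602418661117554
```

View pics/w2.png

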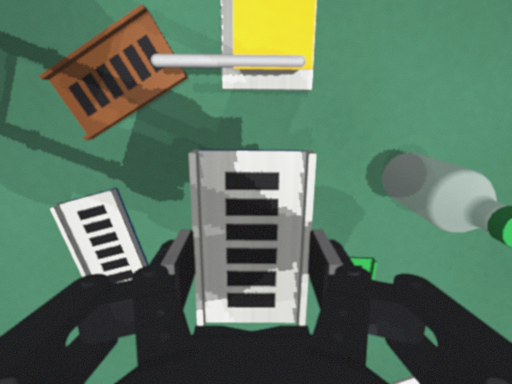

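```bash
python3 - <<'E'
from h import *
import pickle;c,s=pickle.load(open('w2.pkl','rb'));np.set_printoptions(precision=4,suppress=True)
g=cv2.cvtColor(cv2.imread('pics/w2.png'),cv2.COLOR_BGR2HSV).astype(int)
y=(abs(g[...,0]-25)<6)&(g[...,1]>150)&(g[...,2]>120)
L,R=[],[]
for r in range(2,54,3):
  k=np.where(y[r,200:340])[0]+200; L.append(at('wrist',k[0]-.5,r,.1,c)[:2]);R.append(at('wrist',k[-1]+.5,r,.1,c)[:2])
for E in(L,R):
  E=np.array(E);p=np.polyfit(E[:,1],E[:,0],1);print('edge x(y=-.13)',np.polyval(p,-.13),'ang dir y',np.arctan2(1,p[0]), E[0],E[-1])
rod=np.array([at('wrist',u,61,.098,c)[:2] for u in(152,180,200,300,304)]);print('rod',rod)
gr=cv2.cvtColor(cv2.imread('pics/w2.png'),cv2.COLOR_BGR2GRAY)
print(gr[48:76,195],gr[61,146:160]); 
for z in(.235,.24,.245): print(z,np.array([at('wrist',*p,z,c)[:2] for p in[(195,150),(315,151),(306,326),(197,324)]]))
R=np.array([at('wrist',*p,.1,c)[:2] for p in[(151,54),(151,68)]]);print(R)
E
```

```text
edge x(y=-.13) 0.5006991114702501 ang dir y 1.3922478049695117 [ 0.5095 -0.0813] [ 0.503  -0.1174]
edge x(y=-.13) 0.5649621279672205 ang dir y 1.412129896904585 [ 0.5715 -0.0914] [ 0.565  -0.1276]
rod [[ 0.436  -0.112 ]
 [ 0.4587 -0.1158]
 [ 0.4748 -0.1185]
 [ 0.5555 -0.1318]
 [ 0.5587 -0.1324]]
[119 122 123 125 126 136 161 190 210 217 222 228 230 226 219 207 188 162
 133 103  85  88  91  89  88  93 100 111] [124 122 110  85  98 146 187 207 218 220 223 221 221 222]
0.235 [[ 0.4839 -0.1742]
 [ 0.5345 -0.1829]
 [ 0.5205 -0.2709]
 [ 0.4661 -0.2607]]
0.24 [[ 0.4849 -0.1736]
 [ 0.5335 -0.1821]
 [ 0.5201 -0.2666]
 [ 0.4678 -0.2568]]
0.245 [[ 0.486  -0.1731]
 [ 0.5326 -0.1812]
 [ 0.5197 -0.2623]
 [ 0.4695 -0.2529]]
[[ 0.4371 -0.1071]
 [ 0.4345 -0.1174]]
```

Request:
drive_tool(
  rows=[
    [[0,0,0],[0.6,2.34,0],5],
    [[0,0,0],[1.24,4,0],5],
    [[0,0,0],[1.2,4,0],5],
    [[0,0,0],[0.8,3,-1],5],
    [[0,0,0],[0.4,2,-2],5],
    [[0,0,0],[0,0,-3],5],
    [[0,0,0],[0,0,-2],5],
    [[0,0,0],[0,0,0],5],
  ],
)

```text
clock: 6.45
position: [0.5414, -0.0737, 0.1507]
ee_rot: [-0.002, 0.763, 0.646, -0.001]
contact_force: [-0.3, -0.3, -0.5]
width: 0.0546
gripper_force: 32.6
```

Request:
drive_tool(
  rows=[
    [[0,0,0],[0,0,-1],5],
    [[0,0,0],[0,0,-1],5],
    [[0,0,0],[0,0,-1],5],
    [[0,0,0],[0,0,-0.3],5],
    [[0,0,0],[0,0,0],5],
    [[0,0,0],[0,0,0],5],
  ],
)

```text
clock: 7.2
position: [0.5431, -0.0736, 0.1196]
ee_rot: [0.0, 0.763, 0.646, 0.0]
contact_force: [0.5, -0.4, -0.8]
width: 0.0545
gripper_force: 32.6
```

Request:
drive_tool(
  rows=[
    [[0,0,0],[0,0,-0.3],5],
    [[0,0,0],[0,0,-0.1],5],
    [[0,0,0],[0,0,-0.1],5],
    [[0,0,0],[0,0,0],5],
  ],
)

```text
clock: 7.7
position: [0.5428, -0.0735, 0.1143]
ee_rot: [-0.0, 0.763, 0.646, -0.0]
contact_force: [-0.5, 0.0, -0.6]
width: 0.0549
gripper_force: 32.6
```

```bash
python3 - <<'E'
from h import *
c=eyes.get_calibration('wrist');s=manip.get_state();snap('wrist','w3.png')
import pickle;pickle.dump((c,s),open('w3.pkl','wb'))
print(s['position'],s['contact_force'])
E
```

```text
[ 0.54278078 -0.07347763  0.11425945] [-0.51128799  0.00871593 -0.59520618]
```

View pics/w3.png

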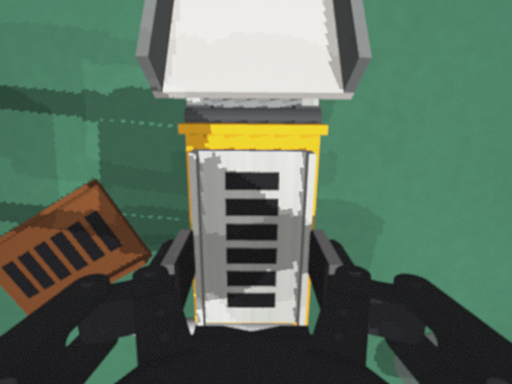

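The plate sits centred on the yellow flap: its edges are at columns 190 and 316, the flap's at 187 and 320, and the lip is ahead at row 130. I lower it to contact, then release.

Request:
drive_tool(
  rows=[
    [[0,0,0],[0,0,-0.1],5],
    [[0,0,0],[0,0,0],5],
    [[0,0,0],[0,0,0],5],
  ],
)

```text
clock: 8.12
position: [0.5428, -0.0735, 0.1133]
ee_rot: [0.0, 0.763, 0.646, 0.0]
contact_force: [-0.3, -0.4, -2.0]
width: 0.0547
gripper_force: 32.6
```

Request:
drive_tool(
  rows=[
    [[0,0,0],[0,0,-0.05],5.3],
    [[0,0,0],[0,0,0],6],
    [[0,0,0],[0,0,0],7],
    [[0,0,0],[0,0,0],8.5],
    [[0,0,0],[0,0,0],8.5],
    [[0,0,0],[0,0,1.5],8.5],
    [[0,0,0],[0,0,4],8.5],
    [[0,0,0],[0,0,4],8.5],
  ],
)

```text
clock: 9.12
position: [0.5429, -0.0735, 0.2097]
ee_rot: [0.0, 0.763, 0.646, 0.0]
contact_force: [1.2, -0.8, -0.1]
width: 0.0852
gripper_force: 0.0
```

```bash
python3 - <<'E'
from h import *
c=eyes.get_calibration('wrist');s=manip.get_state();im=snap('wrist','w4.png')
import pickle;pickle.dump((c,s),open('w4.pkl','wb'))
print(s['position'],s['contact_force'],s['qpos'])
E
```

```text
[ 0.54288541 -0.07349016  0.20974084] [ 1.17311469 -0.76688963 -0.12783192] [-2.61589711e-01  2.55431637e-01  1.61714019e+00  2.69498828e-05
  1.26845065e+00 -9.65855454e-02]
```

View pics/w4.png

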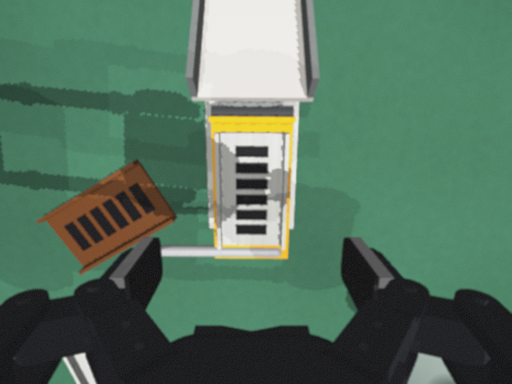

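Request:
drive_tool(
  rows=[
    [[0,0,0.174],[-1,-0.5,0],6],
    [[0,0,0.174],[-1,-0.5,0],6],
    [[0,0,0.174],[-1,-0.5,0],6],
    [[0,0,0.174],[-1,-0.5,0],6],
    [[0,0,0.174],[-1,-0.5,0],5],
    [[0,0,0.174],[-1,-0.5,0],5],
    [[0,0,0.174],[-1,-0.5,0],5],
    [[0,0,0.174],[-1.07,-0.77,0],5],
  ],
)

```text
clock: 10.18
position: [0.462, -0.1163, 0.2088]
ee_rot: [0.001, 0.168, 0.986, -0.0]
contact_force: [0.4, 0.2, -0.2]
width: 0.0502
gripper_force: 0.0
```

Request:
drive_tool(
  rows=[
    [[0,0,0.177],[0,0,0],5],
    [[0,0,0],[0,0,0],5],
    [[0,0,0],[0,0,0],5],
  ],
)

```text
clock: 10.55
position: [0.4624, -0.1162, 0.2083]
ee_rot: [0.0, 0.084, 0.996, -0.0]
contact_force: [0.2, -0.5, 0.2]
width: 0.0499
gripper_force: 0.0
```

```bash
python3 - <<'E'
from h import *
import pickle;c,s=pickle.load(open('w4.pkl','rb'))
print('old rod',[at('wrist',u,252,.098,c)[:2] for u in(170,200,275)])
c=eyes.get_calibration('wrist');s=manip.get_state();im=snap('wrist','w5.png')
pickle.dump((c,s),open('w5.pkl','wb'))
print(s['position'],s['ee_rot'],s['qpos'])
E
```

```text
old rod [array([ 0.46187893, -0.11807924]), array([ 0.48818534, -0.12243863]), array([ 0.55382885, -0.13338771])]
[ 0.46237038 -0.11618351  0.20831227] [ 4.55603384e-04  8.44689674e-02  9.96426004e-01 -7.09170011e-05] [-3.92376583e-01  1.50760679e-01  1.76049071e+00  1.49527833e-04
  1.22942991e+00 -1.79408341e+00]
```

View pics/w5.png

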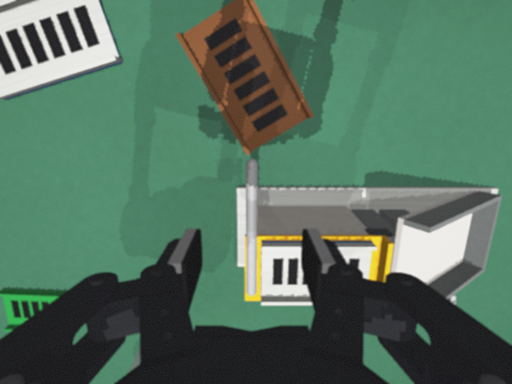

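Request:
drive_tool(
  rows=[
    [[0,0,0],[0,-0.05,-3],5],
    [[0,0,0],[0,0,-4],5],
    [[0,0,0],[0,0,-3],5],
    [[0,0,0],[0,0,-1.4],5],
    [[0,0,0],[0,0,-0.4],5],
    [[0,0,0],[0,0,0],5],
    [[0,0,0],[0,0,0],4],
    [[0,0,0],[0,0,0],3],
  ],
)

```text
clock: 11.6
position: [0.4626, -0.1169, 0.0906]
ee_rot: [0.001, 0.083, 0.997, -0.0]
contact_force: [-0.8, -0.1, 0.8]
width: 0.0301
gripper_force: 0.0
```

Request:
drive_tool(
  rows=[
    [[0,0,0],[0,0,0],2],
    [[0,0,0],[0,0,0],1.4],
    [[0,0,0],[0,0,0],0.5],
    [[0,0,0],[0,0,0],0.5],
    [[0,0,0],[0,0,0],0.5],
    [[0,0,0],[0,0,0],0.5],
  ],
  force=25,
)

```text
clock: 12.35
position: [0.4622, -0.1162, 0.09]
ee_rot: [0.0, 0.084, 0.997, 0.0]
contact_force: [1.2, 4.8, 3.0]
width: 0.0092
gripper_force: 24.6
```

```bash
python3 - <<'E'
import numpy as np
a=np.concatenate([[-.017,.02],np.arange(.10,1.95,.08),[1.97]]);s=-11.8*np.cos(a);z=11.8*np.sin(a)
p=np.round(np.c_[.164*s,.986*s,z],2);d=np.round(np.diff(p,axis=0),2)
for i in range(0,len(d),8):print([[[0,0,0],list(map(float,r)),0.5] for r in d[i:i+8]], a[min(i+8,len(d))])
E
```

```text
[[[0, 0, 0], [0.0, 0.0, 0.44], 0.5], [[0, 0, 0], [0.0, 0.05, 0.94], 0.5], [[0, 0, 0], [0.03, 0.13, 0.93], 0.5], [[0, 0, 0], [0.03, 0.21, 0.92], 0.5], [[0, 0, 0], [0.05, 0.27, 0.91], 0.5], [[0, 0, 0], [0.05, 0.35, 0.87], 0.5], [[0, 0, 0], [0.07, 0.41, 0.85], 0.5], [[0, 0, 0], [0.08, 0.48, 0.81], 0.5]] 0.58
[[[0, 0, 0], [0.09, 0.54, 0.76], 0.5], [[0, 0, 0], [0.1, 0.6, 0.73], 0.5], [[0, 0, 0], [0.11, 0.65, 0.67], 0.5], [[0, 0, 0], [0.12, 0.71, 0.61], 0.5], [[0, 0, 0], [0.12, 0.75, 0.56], 0.5], [[0, 0, 0], [0.13, 0.79, 0.49], 0.5], [[0, 0, 0], [0.14, 0.83, 0.43], 0.5], [[0, 0, 0], [0.14, 0.86, 0.36], 0.5]] 1.22
[[[0, 0, 0], [0.15, 0.89, 0.29], 0.5], [[0, 0, 0], [0.15, 0.9, 0.22], 0.5], [[0, 0, 0], [0.16, 0.92, 0.14], 0.5], [[0, 0, 0], [0.15, 0.93, 0.06], 0.5], [[0, 0, 0], [0.16, 0.93, 0.0], 0.5], [[0, 0, 0], [0.15, 0.93, -0.09], 0.5], [[0, 0, 0], [0.15, 0.92, -0.16], 0.5], [[0, 0, 0], [0.15, 0.9, -0.23], 0.5]] 1.8599999999999999
[[[0, 0, 0], [0.15, 0.88, -0.31], 0.5], [[0, 0, 0], [0.05, 0.32, -0.13], 0.5]] 1.97
```

Request:
drive_tool(
  rows=[
    [[0,0,0],[0.0,0.0,0.44],0.5],
    [[0,0,0],[0.0,0.05,0.94],0.5],
    [[0,0,0],[0.03,0.13,0.93],0.5],
    [[0,0,0],[0.03,0.21,0.92],0.5],
    [[0,0,0],[0.05,0.27,0.91],0.5],
    [[0,0,0],[0.05,0.35,0.87],0.5],
    [[0,0,0],[0.07,0.41,0.85],0.5],
    [[0,0,0],[0.08,0.48,0.81],0.5],
  ],
)

```text
clock: 13.35
position: [0.4653, -0.0983, 0.1573]
ee_rot: [0.0, 0.083, 0.997, -0.001]
contact_force: [0.9, -0.4, -2.6]
width: 0.009
gripper_force: 24.3
```

Request:
drive_tool(
  rows=[
    [[0,0,0],[0.09,0.54,0.76],0.5],
    [[0,0,0],[0.1,0.6,0.73],0.5],
    [[0,0,0],[0.11,0.65,0.67],0.5],
    [[0,0,0],[0.12,0.71,0.61],0.5],
    [[0,0,0],[0.12,0.75,0.56],0.5],
    [[0,0,0],[0.13,0.79,0.49],0.5],
    [[0,0,0],[0.14,0.83,0.43],0.5],
    [[0,0,0],[0.14,0.86,0.36],0.5],
  ],
)

```text
clock: 14.35
position: [0.475, -0.0419, 0.205]
ee_rot: [0.001, 0.083, 0.997, -0.002]
contact_force: [-2.3, -5.6, 6.8]
width: 0.0085
gripper_force: 25.1
```

Request:
drive_tool(
  rows=[
    [[0,0,0],[0.15,0.89,0.29],0.5],
    [[0,0,0],[0.15,0.9,0.22],0.5],
    [[0,0,0],[0.16,0.92,0.14],0.5],
    [[0,0,0],[0.15,0.93,0.06],0.5],
    [[0,0,0],[0.16,0.93,0.0],0.5],
    [[0,0,0],[0.15,0.93,-0.09],0.5],
    [[0,0,0],[0.15,0.92,-0.16],0.5],
    [[0,0,0],[0.15,0.9,-0.23],0.5],
  ],
)

```text
clock: 15.35
position: [0.488, 0.0334, 0.2049]
ee_rot: [0.001, 0.083, 0.997, 0.0]
contact_force: [3.9, -1.9, -0.5]
width: 0.0088
gripper_force: 26.6
```

Request:
drive_tool(
  rows=[
    [[0,0,0],[0.15,0.88,-0.31],0.5],
    [[0,0,0],[0.05,0.32,-0.13],0.5],
    [[0,0,0],[0,0,0],0.5],
    [[0,0,0],[0,0,0],0.5],
  ],
)

```text
clock: 15.85
position: [0.4899, 0.0453, 0.2004]
ee_rot: [0.001, 0.083, 0.997, 0.0]
contact_force: [5.4, -0.3, 3.2]
width: 0.0088
gripper_force: 26.8
```

```bash
python3 - <<'E'
from h import *
a=snap('top','top2.png');b=snap('scene','scene2.png')
f=lambda im,y,x:cv2.resize(im[y:y+140,x:x+200,::-1],(560,392))[...]
o=np.hstack([cv2.resize(a[120:260,170:310,::-1],(392,392)),cv2.resize(b[120:260,180:320,::-1],(392,392))]);cv2.imwrite('pics/c2.png',o)
E
```

```text
(no output)
```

View pics/c2.png

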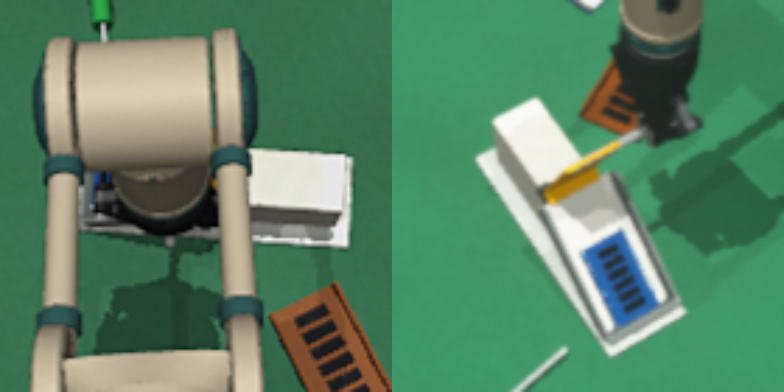

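The scene crop shows the plate blue side up at the foot of the ramp. I release the rod and retreat.

Request:
drive_tool(
  rows=[
    [[0,0,0],[0,0,0],2],
    [[0,0,0],[0,0,0],4],
    [[0,0,0],[0,0,0],5],
    [[0,0,0],[0,0,0],6],
    [[0,0,0],[0,0,1],6],
    [[0,0,0],[0,0,3],6],
    [[0,0,0],[0,0,4],6],
    [[0,0,0],[-1,0,3],6],
  ],
)

```text
clock: 16.95
position: [0.4797, 0.0447, 0.3129]
ee_rot: [0.001, 0.083, 0.997, 0.0]
contact_force: [-0.6, -0.6, 0.2]
width: 0.0601
gripper_force: 0.0
```

Request:
drive_tool(
  rows=[
    [[0,0,0],[-3,-3,0],6],
    [[0,0,0],[-3,-5,0],6],
    [[0,0,0],[-3,-5,0],6],
    [[0,0,0],[-2,-5,0],6],
    [[0,0,0],[-2,-5,0],6],
    [[0,0,0],[0,-4,0],6],
    [[0,0,0],[0,0,0],6],
    [[0,0,0],[0,0,0],6],
  ],
)

```text
clock: 17.95
position: [0.3488, -0.2248, 0.3109]
ee_rot: [0.0, 0.084, 0.997, 0.0]
contact_force: [-0.5, 0.0, 0.0]
width: 0.0601
gripper_force: 0.0
```

```bash
python3 - <<'E'
from h import *
a=snap('top','top3.png');b=snap('scene','scene3.png')
o=np.hstack([cv2.resize(a[120:260,170:310,::-1],(392,392),interpolation=2),cv2.resize(b[120:260,180:320,::-1],(392,392),interpolation=2)]);cv2.imwrite('pics/c3.png',o)
E
```

```text
(no output)
```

View pics/c3.png

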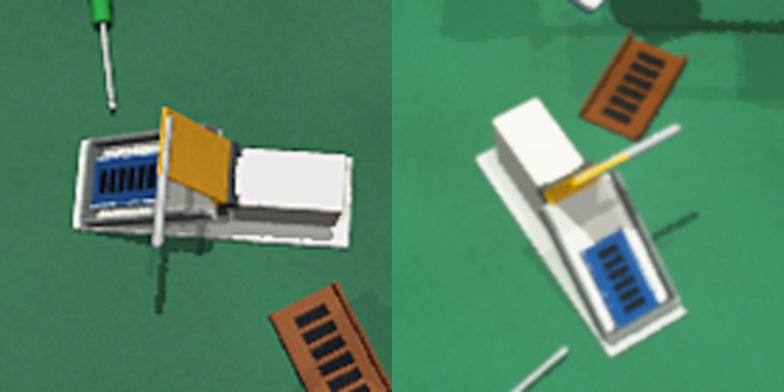

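The flap stays over by itself, leaning over the ramp, and the plate lies blue side up at the foot. I check numerically that it is seated against the stop.

```bash
python3 - <<'E'
from h import *
x=np.array([.986,-.166,0]);y=np.array([.166,.986,0]);z=np.array([0,0,1.])
H=np.array([.5528,-.0117,0]);a=np.radians(35);o=H+.012*y+.098*z;ry=np.cos(a)*y-np.sin(a)*z;rz=np.sin(a)*y+np.cos(a)*z
for n in('scene','top'):
  im=cv2.imread(f'pics/{n}3.png')
  m=((im[...,0].astype(int)-im[...,2]>50)&(im[...,0].astype(int)-im[...,1]>30)).astype('u1');m[:150]=0;m[265:]=0;m[:,:170]=0;m[:,310:]=0
  m=cv2.morphologyEx(m,cv2.MORPH_CLOSE,np.ones((9,9)));ct=max(cv2.findContours(m,0,2)[0],key=cv2.contourArea)
  # measured pixels on plane z=12 of ramp -> ramp coords
  q=[]
  for p in ct[:,0]:
    c,d=ray(n,*p);P=c+d*((.012-(c-o)@rz)/(d@rz));q.append([1e3*(P-o)@x,1e3*(P-o)@ry])
  q=np.array(q,'f4');print(n,q.min(0),q.max(0),cv2.minAreaRect(q))
E
```

```text
scene [-22.926481  58.74279 ] [ 30.980038 153.65898 ] ((4.098697662353516, 106.23246002197266), (53.85840606689453, 94.9222640991211), 0.17457588016986847)
top [-26.918478  65.65879 ] [ 27.298626 153.2347  ] ((0.16514968872070312, 109.43762969970703), (87.62640380859375, 54.16908264160156), 89.87261962890625)
```

The plate's centre is at y≈106–107 mm in the ramp frame and it sits square, so it is against the stop.

```bash
python3 -c "
from rig import job
print(job.sign_off())"
```

```text
the job is handed in; nothing more can be done
None
```

The plate rests blue side up, square against the stop at the foot of the ramp; the flap stays over by itself, the arm is clear, and the job was handed in at about 18 s of the 61 s allowed. I steered clear of the tape, bottle and screwdriver but did not check them in the last pictures.

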